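# Turn the slotted pine block in the slide-jaw vise

### The arm

A 6-joint arm with a two-finger parallel gripper is mounted at the origin on the work surface. World frame = base frame: x ahead of the robot, y to its left, z up, the work surface at z = 0. Lengths are in m, angles in degrees, forces in N, time in s.
With the tool pointing down it reaches from about 0.375 to 0.9 m from the base axis. Payload 3.1 kg.
Tool frame: the origin (TCP) lies at the very end of the fingers, on their centre line; the grasp point (between the pads) lies 19 mm behind it (bot.grip_point_offset is the distance from the TCP to the grasp point, in m); z points along the fingers, x is the direction in which the jaws open and shut, and the axes are right-handed (so a half turn about z gives the same grasp; the last joint's range is limited). The gripper opens to 87 mm and grips with 3 to 60 N. Pads are 19 mm wide; open, the fingers measure 117 mm over their backs; the gripper's body (75 mm by 190 mm) begins 51 mm behind the grasp point.
Start: joints at [62.195, 30.224, 82.088, -0, 67.689, -10.227], TCP at [0.189, 0.596, 0.223] pointing down, gripper open.
Joint ranges: [-176.69, 176.69], [-43.24, 126.21], [12.49, 139.97], [-82, 262], [0, 151.66], [-163.58, 163.58]. Speed limits (degrees/s): [159.86, 159.86, 180, 180, 180, 180].

### API

Orientations are given as a 3x3 rotation matrix whose columns are the frame's x, y, z axes.
In Python, from rig import bot, capture, recognise, place_of gives the robot as it stands.
- The arm moves only by the tool send_rows, never from a script. Its argument "motion" is a list of rows, each a list of 2 entries, a list of its own where there are three numbers: the shift along the tool's x, y, z in mm, then the turn about the tool's z in rad. A call has exactly 5 rows; each row shifts and turns the pose as measured when the row begins, along the tool's axes as they then stand; what a row does not reach is not made up. A row lasts 1/12 s, in which the tool goes at most 41.7 mm and 7.16 degrees, less where a joint would pass 70% of its speed; a pose out of reach is approached as far as the arm can. A call with a gripper value outside its range is refused whole. "gripper" is the closure, from 0 (fully open) to 1 (shut), set as the call begins (left out, the last holds). The fingers move at their own pace and stop on an object; the grip force is fixed at half the most. Time passes only in rows, so rows that do not move let the fingers close, or fill a call up. It gives the time, the measured TCP pose, the force and the opening at its end, in the units of the state.
- bot.read_state(): the state, without advancing time (a new reading comes with each control period).
- capture(name): name is "side" or "top" or "wrist"; returns a dict with "image" (480x640x3 uint8, blue, green, red), "fx", "fy", "cx", "cy" (pixels), "dist_coeffs" ([k1, k2, p1, p2, k3] as OpenCV has them; the pictures are not rectified), "rvec" (rotation vector, rad) and "tvec" (3), from world to camera coordinates, as OpenCV has them. Camera axes: x right, y down, z forward; pixel columns grow to the right and rows downward; lengths in m; the calibration is good to about 2 mm. A picture is of the moment at which its call begins. There is no depth.
- bot.hand_in(): hands the job in, once; it reports no verdict.
Trained networks look in the newest picture that a camera, given by its name, has taken for a name from the list of things; names that differ only in an ending like _2 or _b are one class to them, and where a whole thing is asked for, a point or a joint stands for the part that bears it (a point fixed in the world has none). Each returns a list of dicts, best first, with "p" (0 to 1); they miss things now and then, are a little off and sometimes report something else, mostly with a low value. They report only what shows in the picture. A call takes as long as a camera call. They do not tell look-alikes from the thing itself.
- recognise(camera, target): "xy" ([column, row] in pixels, amid what is visible of it).
- place_of(camera, target): "xy" ([column, row] in pixels: a listed point, or the origin of a listed thing).
The state is a dict: "time_s": time; "joint_positions": joint angles; "qvel": joint speeds; "tau": joint torques, N m; "position": TCP position; "tcp_rot": TCP orientation; "force": force on the tool from outside, world axes, zero at the start; "moment": the same for the moment, N m; "opening": opening from 0.0 (shut) to 1.0 (fully open).
Only numpy, scipy, OpenCV 4.12 (cv2) and the standard library are available. Lean on these libraries where they do the work, as an engineer would, in place of code of your own. Each camera call takes 0.05 s, during which the arm holds its last target.

### The job

Open the slide-jaw vise on the craft table, lift out the slotted pine block, and turn it onto its side so that the face with the slot points straight up. Set it back flat on the vise bed, centred across it and with its long side running along the vise, and slide the jaw shut so that the block is held snugly end to end, ready for a card to be glued into the slot. Leave the other things on the table where they are.

Things in the scene. Friction and masses are not known exactly. Their poses are not given: they have to be found in the camera images.
- vise: Low grey slide-jaw vise, fixed. Origin: on the table under the fixed jaw's gripping face, centre line. x runs from fixed to sliding jaw (the way it opens), y across, z up. Base 300 x 100 x 12 mm, x = -60 to 240. Bed bar 36 wide, its top (the bed) 45 above the table. Jaws 36 wide, tops 65 above the table; fixed jaw x = -28 to 0, its 50 wide web to x = -40.
- jaw (a joint): Slide of the moving jaw along vise +x, 0 to 0.075 m, grows as it opens. Gap between the jaw faces = 50 mm + this value. About 2.5 N friction (plus 15 N per m/s), no spring, stays where left. Starts a few mm clear of the block.
- jaw_knob (a point): Centre of the top of the sliding jaw's knob, 109 mm above the table: an upright black round post, 22 mm diameter, 52 mm tall, on the jaw's low carriage (top 57 mm above the table). Its axis is 70 mm behind the jaw face, so at vise x = 120 mm + jaw value, y = 0. The carriage (36 to 49 mm wide) ends 100 mm behind the jaw face.
- block: Pine block in the vise, 60 (x) x 45 (y) x 90 (z) mm, 0.10 to 0.18 kg. Origin: centre of its 60 x 45 underside. Its +x face has a slot 12 wide, 12 deep, full length along z. Starts standing on the bed, +x towards the sliding jaw, 60 mm between the jaws, overhanging them 4.5 mm each side in y. At the end its x points up and its 90 mm z lies along vise x, either way round.
- block_mid (a point): Centre of the block (45 mm above its origin along its z).
- spare: Bystander: plain pine block without a slot, 90 x 60 x 45 mm, lying on the table near the vise. Origin: centre of its underside. Leave it alone.
- tape_roll: Bystander: roll of clear tape lying flat near the vise, 90 mm across, 24 mm high. Origin: centre of its underside. Leave it alone.
- glue_gun: Bystander: blue cordless glue gun lying on its side, about 150 x 120 mm and 34 mm high. Origin: under the middle of its barrel, on the table. Leave it alone.
- screwdriver: Bystander: screwdriver 180 mm long lying on the table. Leave it alone.
- wood_glue: Bystander: wood glue bottle 52 mm across, 130 mm tall. Origin: centre of its underside. Leave it alone.
- mug: Bystander: white mug 80 mm across, 90 mm tall. Origin: centre of its underside. Leave it alone.
Things that resemble listed ones, but are neither listed nor needed, are in the scene too. Leave any purple or turquoise look-alike of the block alone.

How it is judged:
By the outcome, as a careful person would: the job done as asked, in the order asked, and still so for the second after the job is handed in, with the robot touching nothing.
It also fails if it takes over 51 s, if anything falls off the work surface, if the arm or the gripper's body presses on something with over 40 N, if the wrist force passes 120 N, or if a joint passes its speed limit or range.

## Working session

There is one attempt and no reset: what is moved stays moved. The work goes in short steps, Python scripts to look and compute and a tool call to move; the robot and the scene stay as the last step left them, time stands still between calls to the robot, and variables do not carry over. Pictures are saved under pics/ and viewed, and the job is handed in when it is done.

Besides the shell and the picture viewer there is one more tool, called by a JSON object that holds its "op" and its "data", one argument or row to a line. send_rows: Moves the arm, as the interface text tells. Its arguments: {"type":"object","properties":{"motion":{"type":"array","items":{"type":"array"}},"gripper":{"type":"number"}},"required":["motion"]}

```bash
ls; mkdir -p pics; python3 - <<'E'
from rig import bot,capture,recognise,place_of
import cv2
print(bot.read_state())
for c in ["side","top","wrist"]:
    d=capture(c); cv2.imwrite(f"pics/a_{c}.png",d["image"])
    print(c,d["fx"],d["cx"],d["cy"],d["dist_coeffs"],d["rvec"],d["tvec"])
    for t in ["vise","jaw","jaw_knob","block","block_mid","spare"]:
        print(t,[(r["p"],r["xy"]) for r in place_of(c,t)][:3] if t!="jaw" else "", [(r["p"],r["xy"]) for r in recognise(c,t)][:3])
E
```

```text
pics
{'time_s': 0.0, 'joint_positions': array([ 6.21931291e+01,  3.02768361e+01,  8.21562607e+01, -1.84128906e-03,
        6.76869255e+01, -1.02250531e+01]), 'qvel': array([ 0.06994172,  0.00957299,  0.02867151,  0.05226586, -0.03695568,
        0.04817921]), 'tau': array([ 4.46179674e-04, -4.40027583e+01, -1.76594174e+01,  6.33835117e-02,
        5.81221946e-02, -1.61950893e-04]), 'position': array([0.18840829, 0.59517065, 0.22159515]), 'tcp_rot': array([[ 3.02054747e-01,  9.53290106e-01, -9.50903074e-04],
       [ 9.53288340e-01, -3.02056049e-01, -1.86675551e-03],
       [-2.06678559e-03, -3.42622448e-04, -9.99997806e-01]]), 'force': array([-0.5616073 , -0.15645197, -0.26685265]), 'moment': array([-0.01486629,  0.03308341,  0.02315828]), 'opening': 0.9994599710827254}
side 469.50094687197947 319.61574006659737 248.6052206810314 [-0.09990242  0.          0.          0.          0.        ] [ 2.11432682 -0.88334777  0.4378087 ] [-0.36802656  0.329258    0.69739179]
vise [(0.67, [341.7, 296.7])] [(0.56, [307.1, 279.0]), (0.31, [330.1, 254.8])]
jaw  [(0.72, [292.9, 255.2])]
jaw_knob [(
[... 755 characters left out ...]
267.7, 255.3])] [(0.92, [280.5, 258.2])]
block [(0.9, [356.3, 176.4]), (0.75, [401.4, 304.6]), (0.65, [326.3, 251.8])] [(0.79, [358.2, 168.7]), (0.78, [405.0, 300.1]), (0.57, [412.1, 250.4])]
block_mid [(0.94, [411.2, 249.7]), (0.89, [321.6, 253.4]), (0.64, [408.2, 303.6])] [(0.81, [324.7, 250.1]), (0.69, [406.2, 306.2]), (0.63, [361.2, 166.2])]
spare [(0.75, [294.0, 182.4]), (0.72, [161.0, 223.0])] [(0.94, [293.6, 177.0])]
wrist 350.05496290343757 318.950974770387 239.03175160607483 [-0.03128672  0.          0.          0.          0.        ] [-2.3270211  -1.70276309 -0.26109397] [-0.62420495 -0.03686891  0.39329367]
vise [] []
jaw  []
jaw_knob [] []
block [] []
block_mid [] []
spare [] []
```

View pics/a_side.png

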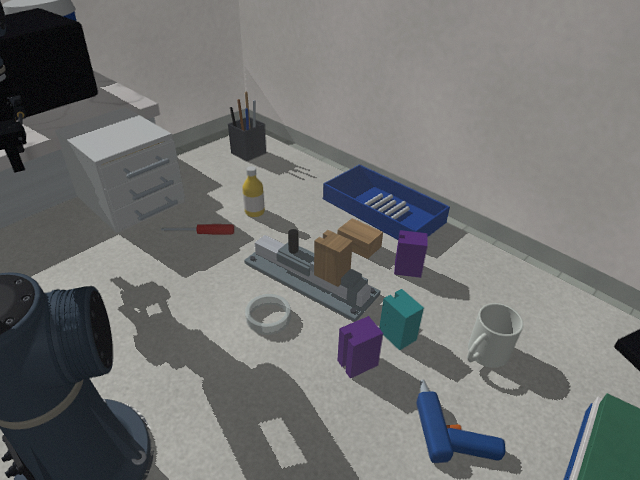

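View pics/a_top.png

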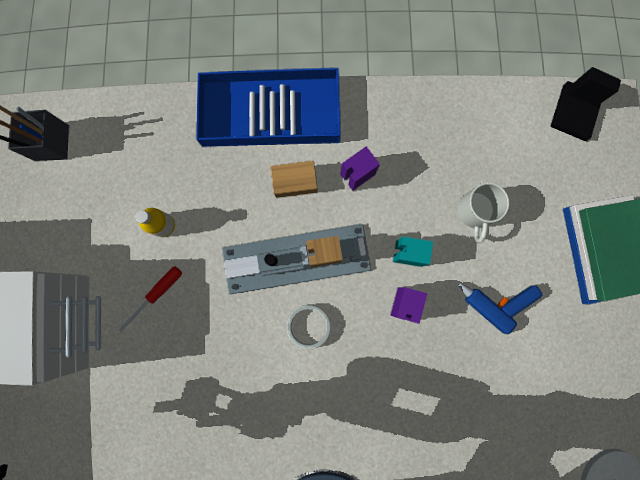

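View pics/a_wrist.png

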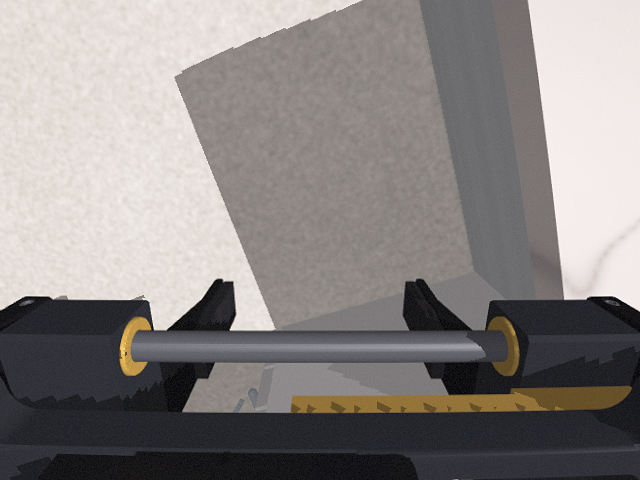

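The pine block in the vise is at top (325,252) and side (332,257). It stands between the jaws, with the slot notch facing the knob. The purple blocks (top 360,168 and 408,303) and the turquoise one (top 412,250) are the look-alikes, and the pine piece at (294,178) is the unslotted spare. I'll confirm this in a crop.

```bash
python3 - <<'E'
import cv2
t=cv2.imread("pics/a_top.png"); cv2.imwrite("pics/b_top.png",cv2.resize(t[210:310,215:375],None,fx=5,fy=5,interpolation=cv2.INTER_CUBIC))
t=cv2.imread("pics/a_side.png"); cv2.imwrite("pics/b_side.png",cv2.resize(t[215:325,235:395],None,fx=5,fy=5,interpolation=cv2.INTER_CUBIC))
from rig import bot; print(bot.read_state()["time_s"])
E
```

```text
1.8
```

View pics/b_top.png

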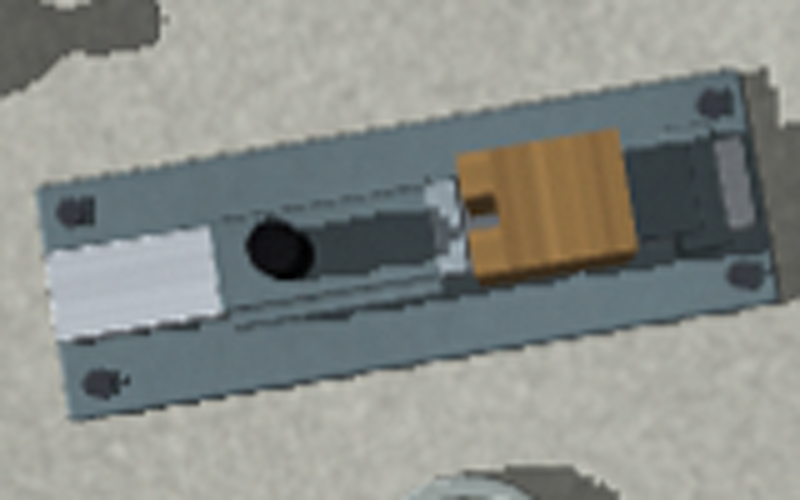

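View pics/b_side.png

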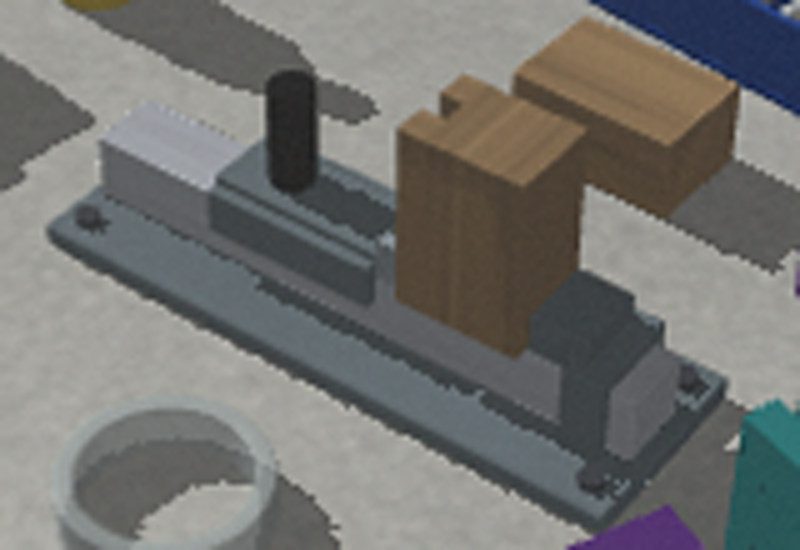

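The crops confirm the target: the pine block has a slot open toward the sliding jaw and stands between the grey jaws. Next I fit the vise pose from the corners.

```bash
cat > h.py <<'E'
import numpy as np,cv2
CAL={"side":(469.50094687197947,319.61574006659737,248.6052206810314,-0.09990242,[ 2.11432682,-0.88334777,0.4378087],[-0.36802656,0.329258,0.69739179]),
"top":(481.421873664044,317.3005165803555,244.86743531378943,-0.11639073,[2.1454068,-2.18914346,0.08814528],[0.01285329,0.57101355,0.95797942])}
def proj(c,P):
    f,cx,cy,k,r,t=CAL[c]
    K=np.array([[f,0,cx],[0,f,cy],[0,0,1.]])
    return cv2.projectPoints(np.array(P,float).reshape(-1,3),np.array(r),np.array(t),K,np.array([k,0,0,0,0.]))[0].reshape(-1,2)
def v2w(V,P):
    P=np.array(P,float).reshape(-1,3); c,s=np.cos(V[2]),np.sin(V[2])
    return np.c_[V[0]+c*P[:,0]-s*P[:,1],V[1]+s*P[:,0]+c*P[:,1],P[:,2]]
E
python3 - <<'E'
from h import *
from rig import capture
for c in ("top",): d=capture(c); print(d["fx"],d["fy"])
from scipy.optimize import least_squares
O={"top":(215,210),"side":(235,215)}
V=[("top",(240,-50,12),(40,187)),("top",(240,50,12),(72,420)),("top",(-60,-50,12),(740,70)),("top",(-60,50,12),(775,298)),
("side",(240,50,12),(50,232)),("side",(-60,50,12),(600,522)),("side",(-60,-50,12),(725,380))]
B=[("top",(30,-22.5,135),(457,153)),("top",(-30,-22.5,135),(618,130)),("top",(-30,22.5,135),(637,247)),("top",(30,22.5,135),(480,283)),
("side",(30,22.5,135),(397,128)),("side",(-30,22.5,135),(523,186)),("side",(-30,-22.5,135),(587,130)),("side",(30,22.5,45),(397,298)),("side",(-30,22.5,45),(515,356))]
px=lambda c,p:(np.array(p)+.5)/5-.5+O[c]
def fit(L,x0):
    f=lambda p:np.concatenate([proj(c,v2w(p,np.array(P)/1000))[0]-px(c,q) for c,P,q in L])
    r=least_squares(f,x0,loss="soft_l1"); return r.x,f(r.x).reshape(-1,2).round(1).tolist()
v,e=fit(V,[.6,0,1.57]);print(v,np.degrees(v[2]),e)
b,e=fit(B,[.6,0,v[2]]);print(b,np.degrees(b[2]),e)
d=b[:2]-v[:2];c,s=np.cos(v[2]),np.sin(v[2]);print("block in vise",d@[c,s],d@[-s,c])
# knob top from side px given y=0,z=109
g=lambda x:(proj("side",v2w(v,[x[0],0,.109]))[0]-px("side",(291,78)))
r=least_squares(g,[.13]);print("knob x",r.x,r.fun, proj("top",v2w(v,[r.x[0],0,.109])))
E
```

```text
481.421873664044 481.421873664044
[ 0.55780286 -0.04196442  1.71472605] 98.24656559488147 [[-1.5, -0.3], [-0.9, 0.5], [0.2, -0.4], [1.4, 1.4], [-1.1, -1.3], [0.9, 0.1], [1.6, 0.1]]
[ 0.55137152 -0.01125617  1.71211545] 98.09698932735867 [[-0.6, 0.3], [-0.3, -0.4], [-0.0, 0.5], [-1.3, -1.3], [0.1, 0.4], [0.3, 0.7], [0.5, 0.2], [-0.2, 0.6], [0.1, 1.1]]
block in vise 0.031313195526892434 0.001960253439103054
knob x [0.13609672] [-0.53738671  1.15806698] [[268.29779669 259.23920284]]
```

```bash
cat >> h.py <<'E'
V=np.array([0.5568,-0.0421,np.radians(98.2)])
YAW=98.2-90   # world angle of tool x (= vise -y... 8.2 deg)
def goal(vx,vy,z): return v2w(V,[vx/1000,vy/1000,z/1000])[0]
def plan(vx,vy,z,n,yaw=YAW,lim=35):
    from rig import bot
    s=bot.read_state(); p=s["position"]; R=s["tcp_rot"]; G=goal(vx,vy,z)
    a=np.degrees(np.arctan2(R[1,0],R[0,0])); da=(yaw-a+180)%360-180
    st=min(n,max(1,1)); print("t",round(s["time_s"],2),"here",p.round(4),"yaw",a.round(2),"goal",G.round(4),"dyaw",round(da,2),"F",s["force"].round(1),"open",round(s["opening"],3))
    rows=[]
    for i in range(n):
        k=n-i
        d=R.T@(G-p)*1000; d=d/k; m=np.linalg.norm(d); d=d*min(1,lim/m) if m else d
        tz=-np.clip(da/k,-7,7)
        rows.append([d.round(1).tolist(),round(float(np.radians(tz)),3)])
        p=p+R@d/1000; c,q=np.cos(np.radians(tz)),np.sin(np.radians(tz)); R=R@np.array([[c,-q,0],[q,c,0],[0,0,1]]); da+=tz
    print(rows)
def where():
    from rig import bot
    s=bot.read_state(); d=s["position"]-np.array([V[0],V[1],0]); c,q=np.cos(V[2]),np.sin(V[2]); R=s["tcp_rot"]
    f=s["force"]
    print("t",round(s["time_s"],2),"vise xyz",(d[:2]@[c,q]*1000).round(1),(d[:2]@[-q,c]*1000).round(1),(d[2]*1000).round(1),"yaw",np.degrees(np.arctan2(R[1,0],R[0,0])).round(2),"Fv",(f[:2]@[c,q]).round(1),(f[:2]@[-q,c]).round(1),f[2].round(1),"open",round(s["opening"],3))
E
python3 -c "
from h import *
plan(136,0,150,20)"
```

```text
t 1.85 here [0.1887 0.5958 0.2226] yaw 72.42 goal [0.5374 0.0925 0.15  ] dyaw -64.22 F [ 1.5 -0.3 -0.7] open 1.001
[[[-18.7, 24.2, 3.6], 0.056], [[-17.3, 25.2, 3.6], 0.056], [[-15.9, 26.2, 3.6], 0.056], [[-14.4, 27.0, 3.6], 0.056], [[-12.9, 27.8, 3.6], 0.056], [[-11.3, 28.5, 3.6], 0.056], [[-9.7, 29.0, 3.6], 0.056], [[-8.0, 29.5, 3.6], 0.056], [[-6.4, 29.9, 3.6], 0.056], [[-4.7, 30.3, 3.6], 0.056], [[-3.0, 30.5, 3.6], 0.056], [[-1.3, 30.6, 3.6], 0.056], [[0.4, 30.6, 3.6], 0.056], [[2.2, 30.5, 3.6], 0.056], [[3.9, 30.4, 3.6], 0.056], [[5.6, 30.1, 3.6], 0.056], [[7.2, 29.7, 3.6], 0.056], [[8.9, 29.3, 3.6], 0.056], [[10.5, 28.8, 3.6], 0.056], [[12.1, 28.1, 3.6], 0.056]]
```

{"op": "send_rows", "data": {
  "motion": [
    [[-19,24,0],0.056],
    [[-17,25,0],0.056],
    [[-16,26,0],0.056],
    [[-14,27,0],0.056],
    [[-13,28,0],0.056]
  ],
  "gripper": 0
}}

```text
time_s: 2.27
position: [0.2748, 0.472, 0.2222]
tcp_rot: [[0.555, 0.832, 0.001], [0.832, -0.555, 0.006], [0.006, -0.002, -1.0]]
force: [0.6, 0.1, -0.2]
opening: 1.0
```

{"op": "send_rows", "data": {
  "motion": [
    [[-11,28,0],0.056],
    [[-10,29,0],0.056],
    [[-8,30,0],0.056],
    [[-6,30,0],0.056],
    [[-5,30,0],0.056]
  ]
}}

```text
time_s: 2.68
position: [0.3645, 0.3399, 0.2225]
tcp_rot: [[0.771, 0.636, 0.004], [0.636, -0.771, 0.008], [0.008, -0.004, -1.0]]
force: [0.7, -0.4, -0.1]
opening: 1.005
```

```bash
python3 -c "
from h import *
where();plan(136,0,130,10)"
```

```text
t 2.68 vise xyz 405.5 135.8 222.5 yaw 39.52 Fv -0.5 -0.7 -0.1 open 1.005
t 2.68 here [0.3645 0.3399 0.2225] yaw 39.52 goal [0.5374 0.0925 0.13  ] dyaw -31.32 F [ 0.7 -0.4 -0.1] open 1.005
[[[-2.5, 30.1, 9.1], 0.055], [[-0.8, 30.2, 9.1], 0.055], [[0.8, 30.2, 9.1], 0.055], [[2.5, 30.1, 9.1], 0.055], [[4.1, 29.9, 9.1], 0.055], [[5.7, 29.7, 9.1], 0.055], [[7.4, 29.3, 9.1], 0.055], [[8.9, 28.9, 9.1], 0.055], [[10.5, 28.3, 9.1], 0.055], [[12.0, 27.7, 9.1], 0.055]]
```

{"op": "send_rows", "data": {
  "motion": [
    [[-2.5,30,6],0.055],
    [[-1,30,6],0.055],
    [[1,30,6],0.055],
    [[2.5,30,6],0.055],
    [[4,30,6],0.055]
  ]
}}

```text
time_s: 3.1
position: [0.4551, 0.2101, 0.1938]
tcp_rot: [[0.921, 0.39, 0.011], [0.39, -0.921, 0.011], [0.014, -0.006, -1.0]]
force: [0.4, 0.5, -0.2]
opening: 1.0
```

{"op": "send_rows", "data": {
  "motion": [
    [[6,30,8],0.055],
    [[7,29,8],0.055],
    [[9,29,8],0.055],
    [[10.5,28,8],0.055],
    [[12,28,8],0.055]
  ]
}}

```text
time_s: 3.52
position: [0.5441, 0.0774, 0.1533]
tcp_rot: [[0.994, 0.11, 0.016], [0.11, -0.994, 0.012], [0.017, -0.01, -1.0]]
force: [-0.1, 1.2, 0.4]
opening: 1.003
```

```bash
python3 -c "
from h import *
where();plan(136,0,76,5)
from rig import *
for c in ['wrist','side']:cv2.imwrite(f'pics/c_{c}.png',capture(c)['image'])
"
```

```text
t 3.52 vise xyz 120.1 -4.5 153.3 yaw 6.32 Fv 1.2 -0.1 0.4 open 1.003
t 3.52 here [0.5441 0.0774 0.1533] yaw 6.32 goal [0.5374 0.0925 0.076 ] dyaw 1.88 F [-0.1  1.2  0.4] open 1.003
[[[-1.3, -3.0, 15.5], -0.007], [[-1.2, -3.0, 15.5], -0.007], [[-1.2, -3.0, 15.5], -0.007], [[-1.2, -3.0, 15.5], -0.007], [[-1.2, -3.0, 15.5], -0.007]]
```

View pics/c_wrist.png

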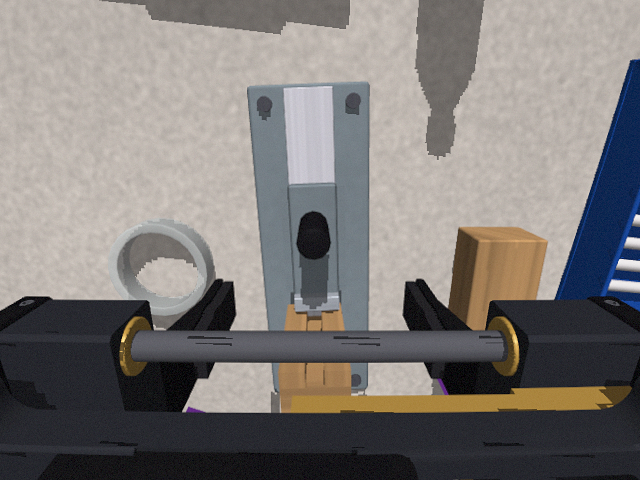

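View pics/c_side.png

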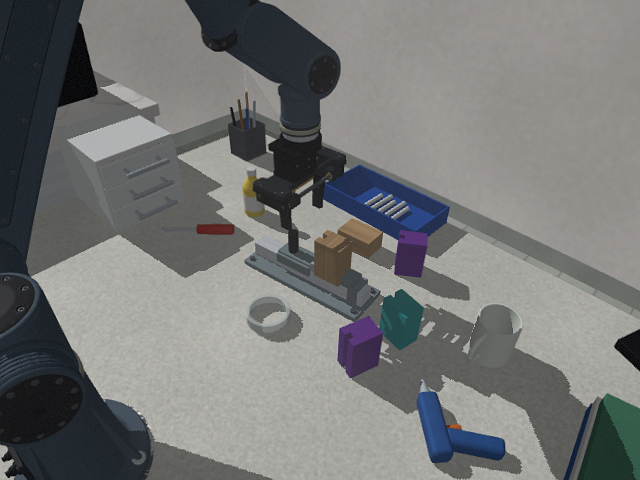

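Wrist view: the knob at (313,235) is roughly centred between the fingers (centre about 319) and the slot on the block faces it. Next I move over the knob and descend.

{"op": "send_rows", "data": {
  "motion": [
    [[-2,-6,5],-0.015],
    [[-2,-6,10],-0.015],
    [[-1,-3,20],0],
    [[0,0,21],0],
    [[0,0,21],0]
  ]
}}

```text
time_s: 4.03
position: [0.5429, 0.0935, 0.0778]
tcp_rot: [[0.989, 0.143, 0.028], [0.143, -0.99, 0.011], [0.029, -0.007, -1.0]]
force: [-1.0, 0.4, -0.5]
opening: 0.998
```

```bash
python3 -c "
from h import *
where();plan(136,0,76,5)
"
```

```text
t 4.03 vise xyz 136.2 -5.6 77.8 yaw 8.23 Fv 0.5 0.9 -0.5 open 0.998
t 4.03 here [0.5429 0.0935 0.0778] yaw 8.23 goal [0.5374 0.0925 0.076 ] dyaw -0.03 F [-1.   0.4 -0.5] open 0.998
[[[-1.1, 0.0, 0.3], 0.0], [[-1.1, 0.0, 0.3], 0.0], [[-1.1, 0.0, 0.3], 0.0], [[-1.1, 0.0, 0.3], 0.0], [[-1.1, 0.0, 0.3], 0.0]]
```

{"op": "send_rows", "data": {
  "motion": [
    [[-3,0,1],0],
    [[-2.5,0,1],0],
    [[0,0,0],0],
    [[0,0,0],0],
    [[0,0,0],0]
  ]
}}

```text
time_s: 4.45
position: [0.5312, 0.0979, 0.0744]
tcp_rot: [[0.988, 0.152, 0.02], [0.152, -0.988, 0.012], [0.021, -0.009, -1.0]]
force: [0.7, 0.5, 0.4]
opening: 0.999
```

{"op": "send_rows", "data": {
  "motion": [
    [[0,0,0],0],
    [[0,0,0],0],
    [[0,0,0],0],
    [[0,0,0],0],
    [[0,0,0],0]
  ],
  "gripper": 0.9
}}

```text
time_s: 4.87
position: [0.5338, 0.0979, 0.078]
tcp_rot: [[0.988, 0.152, 0.027], [0.152, -0.988, 0.012], [0.029, -0.008, -1.0]]
force: [-0.1, -0.4, 0.5]
opening: 0.711
```

```bash
python3 -c "
from h import *
where()
from rig import bot; print(bot.read_state()['tcp_rot'][:,2])
"
```

```text
t 4.87 vise xyz 141.8 2.8 78.0 yaw 8.76 Fv -0.4 0.2 0.5 open 0.711
[ 0.02734973  0.01226257 -0.99955071]
```

{"op": "send_rows", "data": {
  "motion": [
    [[1,2,0],0],
    [[1,2,0],0],
    [[0,0,0],0],
    [[0,0,0],0],
    [[0,0,0],0]
  ]
}}

```text
time_s: 5.28
position: [0.5372, 0.0933, 0.0781]
tcp_rot: [[0.988, 0.152, 0.028], [0.151, -0.988, 0.012], [0.029, -0.008, -1.0]]
force: [0.7, 0.8, 0.1]
opening: 0.326
```

{"op": "send_rows", "data": {
  "motion": [
    [[0,0,0],0],
    [[0,0,0],0],
    [[0,0,0],0],
    [[0,0,0],0],
    [[0,0,0],0]
  ]
}}

```text
time_s: 5.7
position: [0.5397, 0.0936, 0.0782]
tcp_rot: [[0.988, 0.152, 0.032], [0.151, -0.988, 0.013], [0.034, -0.008, -0.999]]
force: [1.6, 0.7, -0.3]
opening: 0.242
```

```bash
python3 -c "
from h import *
where()
from rig import bot,capture; print(bot.read_state()['tcp_rot'][:,2])
cv2.imwrite('pics/d_wrist.png',capture('wrist')['image'])
"
```

```text
t 5.7 vise xyz 136.7 -2.4 78.2 yaw 8.7 Fv 0.5 -1.7 -0.3 open 0.242
[ 0.03221696  0.01257194 -0.99940183]
```

View pics/d_wrist.png

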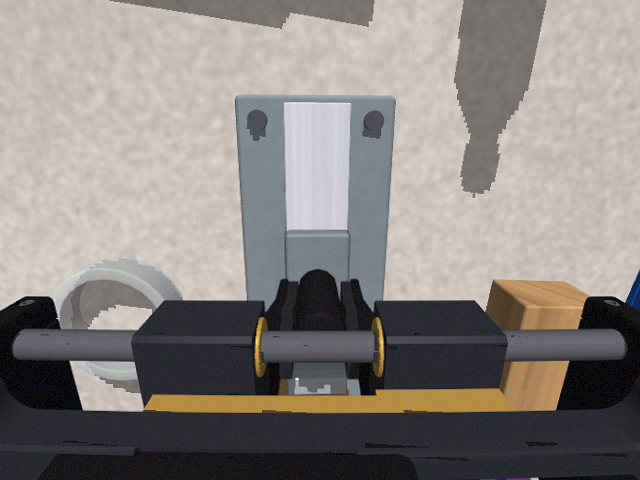

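```bash
sed -i 's/^V=.*/V=np.array([0.5583,-0.0419,np.radians(98.2)])/' h.py; python3 -c "
from h import *
where();plan(194,0,77,5)"
```

```text
t 5.75 vise xyz 136.7 -0.9 78.2 yaw 8.71 Fv 0.2 -1.3 0.1 open 0.239
t 5.75 here [0.5397 0.0936 0.0782] yaw 8.71 goal [0.5306 0.1501 0.077 ] dyaw -0.51 F [1.3 0.3 0.1] open 0.239
[[[-0.1, -11.5, 0.3], 0.002], [[-0.1, -11.5, 0.3], 0.002], [[-0.1, -11.5, 0.3], 0.002], [[-0.1, -11.5, 0.3], 0.002], [[-0.2, -11.5, 0.3], 0.002]]
```

{"op": "send_rows", "data": {
  "motion": [
    [[-0.5,-8,0],0],
    [[-0.5,-11,0],0],
    [[-0.5,-12,0],0],
    [[-0.5,-12,0],0],
    [[0,-9,0],0]
  ]
}}

```text
time_s: 6.17
position: [0.5326, 0.1421, 0.0782]
tcp_rot: [[0.988, 0.151, 0.038], [0.151, -0.989, 0.005], [0.038, 0.0, -0.999]]
force: [1.5, -3.4, -0.0]
opening: 0.244
```

```bash
python3 -c "
from h import *
where();plan(194,0,77,5)
from rig import bot; print(bot.read_state()['tcp_rot'][:,2])"
```

```text
t 6.17 vise xyz 185.8 -0.8 78.2 yaw 8.68 Fv -3.6 -1.0 -0.0 open 0.244
t 6.17 here [0.5326 0.1421 0.0782] yaw 8.68 goal [0.5306 0.1501 0.077 ] dyaw -0.48 F [ 1.5 -3.4 -0. ] open 0.244
[[[-0.2, -1.6, 0.2], 0.002], [[-0.2, -1.6, 0.2], 0.002], [[-0.2, -1.6, 0.2], 0.002], [[-0.2, -1.6, 0.2], 0.002], [[-0.2, -1.6, 0.2], 0.002]]
[ 0.03769834  0.00534058 -0.99927489]
```

{"op": "send_rows", "data": {
  "motion": [
    [[0,-3,0],0],
    [[0,-3,0],0],
    [[0,-3,0],0],
    [[0,0,0],0],
    [[0,0,0],0]
  ]
}}

```text
time_s: 6.58
position: [0.5309, 0.1537, 0.0782]
tcp_rot: [[0.987, 0.153, 0.038], [0.153, -0.988, 0.005], [0.038, 0.001, -0.999]]
force: [3.4, -3.8, -0.9]
opening: 0.24
```

```bash
python3 -c "
from h import *
where()"
```

```text
t 6.58 vise xyz 197.5 -0.7 78.2 yaw 8.81 Fv -4.2 -2.8 -0.9 open 0.24
```

{"op": "send_rows", "data": {
  "motion": [
    [[0,0,0],0],
    [[0,0,0],0],
    [[0,0,0],0],
    [[0,0,0],0],
    [[0,0,0],0]
  ],
  "gripper": 0.1
}}

```text
time_s: 7.0
position: [0.5284, 0.1543, 0.078]
tcp_rot: [[0.988, 0.151, 0.034], [0.151, -0.989, 0.007], [0.035, -0.002, -0.999]]
force: [-0.1, 0.1, -0.2]
opening: 0.54
```

```bash
python3 -c "
from h import *
where()
from rig import bot; print(bot.read_state()['tcp_rot'][:,2])"
```

```text
t 7.0 vise xyz 198.4 1.6 78.0 yaw 8.67 Fv 0.2 0.0 -0.2 open 0.54
[ 0.03400974  0.00745609 -0.99939369]
```

{"op": "send_rows", "data": {
  "motion": [
    [[0,0,-20],0],
    [[0,0,-25],0],
    [[0,0,-25],0],
    [[0,25,0],0],
    [[0,30,0],0]
  ],
  "gripper": 0
}}

```text
time_s: 7.42
position: [0.5307, 0.1028, 0.1491]
tcp_rot: [[0.987, 0.157, 0.027], [0.157, -0.988, 0.01], [0.028, -0.005, -1.0]]
force: [-0.4, 0.6, 0.2]
opening: 0.921
```

```bash
python3 -c "
from h import *
where();plan(17,0,140,5)
from rig import bot; print(bot.read_state()['tcp_rot'][:,2])"
```

```text
t 7.42 vise xyz 147.2 6.6 149.1 yaw 9.02 Fv 0.6 0.3 0.2 open 0.921
t 7.42 here [0.5307 0.1028 0.1491] yaw 9.02 goal [ 0.5559 -0.0251  0.14  ] dyaw -0.82 F [-0.4  0.6  0.2] open 0.921
[[[0.9, 26.1, 1.7], 0.003], [[1.0, 26.1, 1.7], 0.003], [[1.1, 26.1, 1.7], 0.003], [[1.1, 26.1, 1.7], 0.003], [[1.2, 26.0, 1.7], 0.003]]
[ 0.02692062  0.00962983 -0.99959119]
```

{"op": "send_rows", "data": {
  "motion": [
    [[1,28,-4],0.003],
    [[1,28,-4],0.003],
    [[1,28,-4],0.003],
    [[1,25,0],0.003],
    [[1,15,0],0.003]
  ]
}}

```text
time_s: 7.83
position: [0.5545, -0.0248, 0.1629]
tcp_rot: [[0.989, 0.143, 0.03], [0.143, -0.99, 0.01], [0.031, -0.005, -1.0]]
force: [0.5, -0.1, -0.4]
opening: 0.997
```

```bash
python3 -c "
from h import *
where();plan(17,0,96,10)
from rig import bot,capture; print(bot.read_state()['tcp_rot'][:,2])
for c in ['top','side']:
  im=capture(c)['image'];b=dict(top=(215,195),side=(215,205))[c]
  cv2.imwrite(f'pics/e_{c}.png',cv2.resize(im[b[1]:b[1]+120,b[0]:b[0]+180],None,fx=4,fy=4,interpolation=cv2.INTER_CUBIC))"
```

```text
t 7.83 vise xyz 17.4 1.3 162.9 yaw 8.21 Fv -0.2 -0.5 -0.4 open 0.997
t 7.83 here [ 0.5545 -0.0248  0.1629] yaw 8.21 goal [ 0.5559 -0.0251  0.096 ] dyaw -0.01 F [ 0.5 -0.1 -0.4] open 0.997
[[[-0.1, 0.1, 6.7], 0.0], [[-0.1, 0.1, 6.7], 0.0], [[-0.1, 0.1, 6.7], 0.0], [[-0.1, 0.1, 6.7], 0.0], [[-0.1, 0.1, 6.7], 0.0], [[-0.1, 0.1, 6.7], 0.0], [[-0.1, 0.1, 6.7], 0.0], [[-0.1, 0.1, 6.7], 0.0], [[-0.1, 0.1, 6.7], 0.0], [[-0.1, 0.1, 6.7], 0.0]]
[ 0.02957476  0.00967098 -0.99951579]
```

View pics/e_side.png

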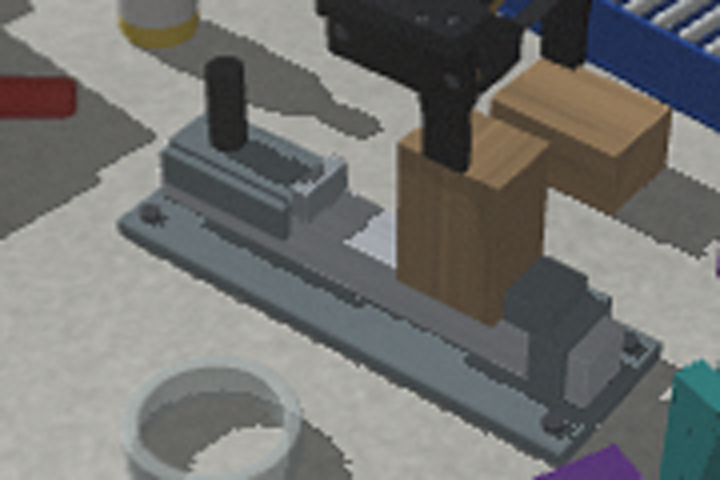

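View pics/e_top.png

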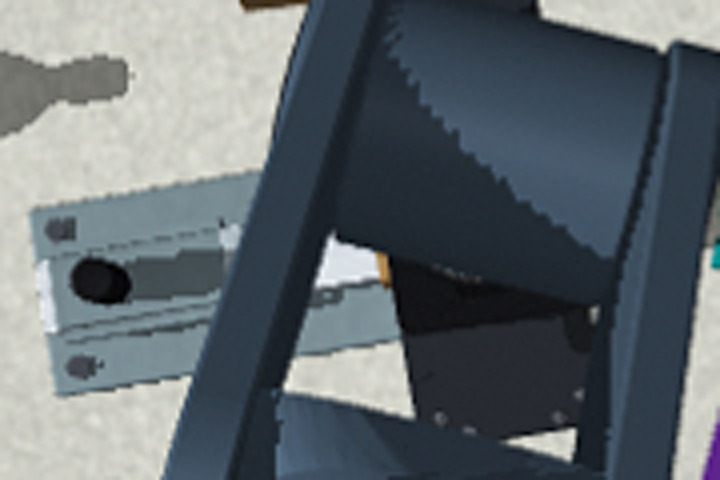

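The jaw is open: in the side crop the jaw face is about 60 mm clear of the block. The fingers straddle the block, so I descend and grip.

{"op": "send_rows", "data": {
  "motion": [
    [[0,0,13],0],
    [[0,0,14],0],
    [[0,0,14],0],
    [[0,0,14],0],
    [[0,0,11],0]
  ]
}}

```text
time_s: 8.35
position: [0.557, -0.0211, 0.0973]
tcp_rot: [[0.99, 0.139, 0.034], [0.139, -0.99, 0.012], [0.036, -0.007, -0.999]]
force: [-0.4, -0.6, 0.1]
opening: 0.999
```

```bash
python3 -c "
from h import *
where();plan(17,0,96,5)
from rig import bot,capture; print(bot.read_state()['tcp_rot'][:,2])"
```

```text
t 8.35 vise xyz 20.7 -1.7 97.3 yaw 8.0 Fv -0.5 0.5 0.1 open 0.999
t 8.35 here [ 0.557  -0.0211  0.0973] yaw 8.0 goal [ 0.5559 -0.0251  0.096 ] dyaw 0.2 F [-0.4 -0.6  0.1] open 0.999
[[[-0.3, 0.7, 0.2], -0.001], [[-0.3, 0.7, 0.2], -0.001], [[-0.3, 0.7, 0.2], -0.001], [[-0.3, 0.7, 0.2], -0.001], [[-0.3, 0.7, 0.2], -0.001]]
[ 0.03430464  0.01164147 -0.99934362]
```

{"op": "send_rows", "data": {
  "motion": [
    [[-0.5,2,0],0],
    [[-0.5,2,0],0],
    [[0,0,0],0],
    [[0,0,0],0],
    [[0,0,0],0]
  ],
  "gripper": 0.7
}}

```text
time_s: 8.77
position: [0.5535, -0.0213, 0.0959]
tcp_rot: [[0.989, 0.142, 0.028], [0.142, -0.99, 0.015], [0.03, -0.011, -1.0]]
force: [0.1, 0.2, -0.1]
opening: 0.708
```

{"op": "send_rows", "data": {
  "motion": [
    [[0,0,0],0],
    [[0,0,0],0],
    [[0,0,0],0],
    [[0,0,0],0],
    [[0,0,0],0]
  ]
}}

```text
time_s: 9.18
position: [0.5542, -0.0214, 0.0978]
tcp_rot: [[0.989, 0.142, 0.031], [0.142, -0.99, 0.014], [0.033, -0.009, -0.999]]
force: [0.3, -0.2, -1.3]
opening: 0.519
```

```bash
python3 -c "
from h import *
where()
from rig import bot,capture; print(bot.read_state()['tcp_rot'][:,2])"
```

```text
t 9.18 vise xyz 20.9 1.1 97.8 yaw 8.18 Fv -0.2 -0.3 -1.3 open 0.519
[ 0.03084905  0.01401937 -0.99942573]
```

Gripped (45 mm opening). Next I lift it clear and look.

{"op": "send_rows", "data": {
  "motion": [
    [[0,0,-6],0],
    [[0,0,-12],0],
    [[0,0,-14],0],
    [[0,0,-14],0],
    [[0,0,-10],0]
  ]
}}

```text
time_s: 9.6
position: [0.5494, -0.0217, 0.1534]
tcp_rot: [[0.99, 0.142, 0.021], [0.142, -0.99, 0.016], [0.024, -0.013, -1.0]]
force: [-0.1, -0.1, -2.1]
opening: 0.517
```

```bash
python3 -c "
from h import *
where();plan(78,0,155,5)
from rig import bot,capture; print(bot.read_state()['tcp_rot'][:,2])
for c in ['side']:
  im=capture(c)['image'];b=dict(top=(215,195),side=(215,175))[c]
  cv2.imwrite(f'pics/f_{c}.png',cv2.resize(im[b[1]:b[1]+150,b[0]:b[0]+180],None,fx=4,fy=4,interpolation=cv2.INTER_CUBIC))"
```

```text
t 9.6 vise xyz 21.2 5.9 153.4 yaw 8.15 Fv -0.1 0.1 -2.1 open 0.517
t 9.6 here [ 0.5494 -0.0217  0.1534] yaw 8.15 goal [0.5472 0.0353 0.155 ] dyaw 0.05 F [-0.1 -0.1 -2.1] open 0.517
[[[1.2, -11.4, -0.1], -0.0], [[1.2, -11.4, -0.1], -0.0], [[1.2, -11.4, -0.1], -0.0], [[1.2, -11.4, -0.1], -0.0], [[1.2, -11.4, -0.1], -0.0]]
[ 0.02148593  0.01629271 -0.99963639]
```

View pics/f_side.png

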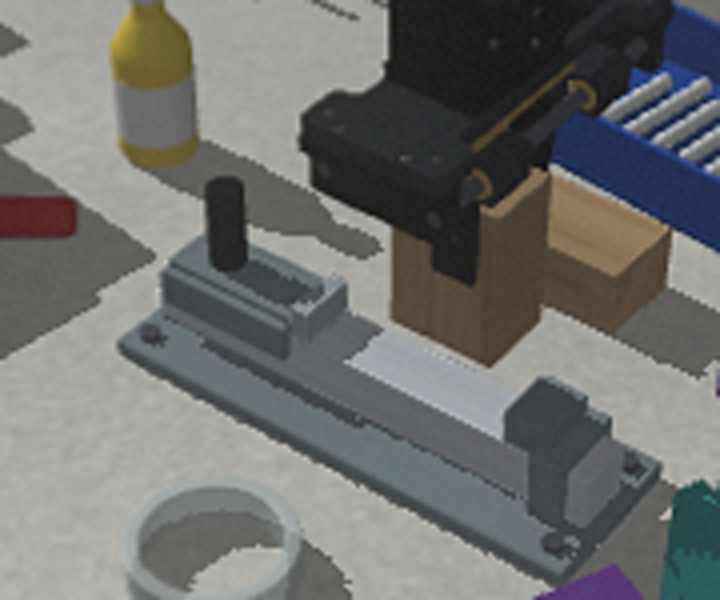

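{"op": "send_rows", "data": {
  "motion": [
    [[1,-10,0],0],
    [[1,-12,0],0],
    [[1,-12,0],0],
    [[1,-12,0],0],
    [[1,-9,0],0]
  ]
}}

```text
time_s: 10.07
position: [0.5468, 0.037, 0.1555]
tcp_rot: [[0.99, 0.139, 0.024], [0.139, -0.99, 0.016], [0.026, -0.012, -1.0]]
force: [-0.9, 0.8, -1.7]
opening: 0.523
```

```bash
python3 -c "
from h import *
where();plan(78,0,98,5)
from rig import bot,capture; print(bot.read_state()['tcp_rot'][:,2])"
```

```text
t 10.07 vise xyz 79.8 0.1 155.5 yaw 7.97 Fv 0.9 0.8 -1.7 open 0.523
t 10.07 here [0.5468 0.037  0.1555] yaw 7.97 goal [0.5472 0.0353 0.098 ] dyaw 0.23 F [-0.9  0.8 -1.7] open 0.523
[[[-0.3, 0.5, 11.5], -0.001], [[-0.3, 0.5, 11.5], -0.001], [[-0.3, 0.5, 11.5], -0.001], [[-0.3, 0.5, 11.5], -0.001], [[-0.3, 0.5, 11.5], -0.001]]
[ 0.02430864  0.01562836 -0.99958234]
```

{"op": "send_rows", "data": {
  "motion": [
    [[-0.7,0.8,11],0],
    [[-0.7,0.8,11],0],
    [[-0.7,0.8,11],0],
    [[-0.5,0.5,11],0],
    [[-0.5,0.5,8],0]
  ]
}}

```text
time_s: 10.48
position: [0.5453, 0.0425, 0.1016]
tcp_rot: [[0.988, 0.15, 0.026], [0.15, -0.989, 0.015], [0.028, -0.011, -1.0]]
force: [0.5, -4.7, 0.3]
opening: 0.519
```

```bash
python3 -c "
from h import *
where()"
```

```text
t 10.48 vise xyz 85.4 0.8 101.6 yaw 8.6 Fv -4.7 0.2 0.3 open 0.519
```

{"op": "send_rows", "data": {
  "motion": [
    [[0,3,0],0],
    [[0,3,0],0],
    [[0,1,1],0],
    [[0,0,2],0],
    [[0,0,2],0]
  ]
}}

```text
time_s: 10.9
position: [0.5446, 0.0378, 0.0972]
tcp_rot: [[0.988, 0.152, 0.02], [0.152, -0.988, 0.017], [0.023, -0.014, -1.0]]
force: [-5.7, -0.4, 19.1]
opening: 0.518
```

```bash
python3 -c "
from h import *
where()"
```

```text
t 10.9 vise xyz 80.8 2.2 97.2 yaw 8.72 Fv 0.4 5.7 19.1 open 0.518
```

{"op": "send_rows", "data": {
  "motion": [
    [[0,4,0],0],
    [[0,4,-0.3],0],
    [[0,4,-0.3],0],
    [[0,4,0],0],
    [[0,4,0],0]
  ]
}}

```text
time_s: 11.32
position: [0.5486, 0.0172, 0.0999]
tcp_rot: [[0.988, 0.152, 0.024], [0.151, -0.988, 0.017], [0.026, -0.013, -1.0]]
force: [-0.9, -1.2, -3.0]
opening: 0.515
```

```bash
python3 -c "
from h import *
where()
from rig import bot,capture; print(bot.read_state()['tcp_rot'][:,2])
for c in ['side']:
  im=capture(c)['image'];b=dict(top=(215,195),side=(215,175))[c]
  cv2.imwrite(f'pics/g_{c}.png',cv2.resize(im[b[1]:b[1]+150,b[0]:b[0]+180],None,fx=4,fy=4,interpolation=cv2.INTER_CUBIC))"
```

```text
t 11.32 vise xyz 59.9 1.1 99.9 yaw 8.7 Fv -1.0 1.1 -3.0 open 0.515
[ 0.02402003  0.01725337 -0.99956258]
```

View pics/g_side.png

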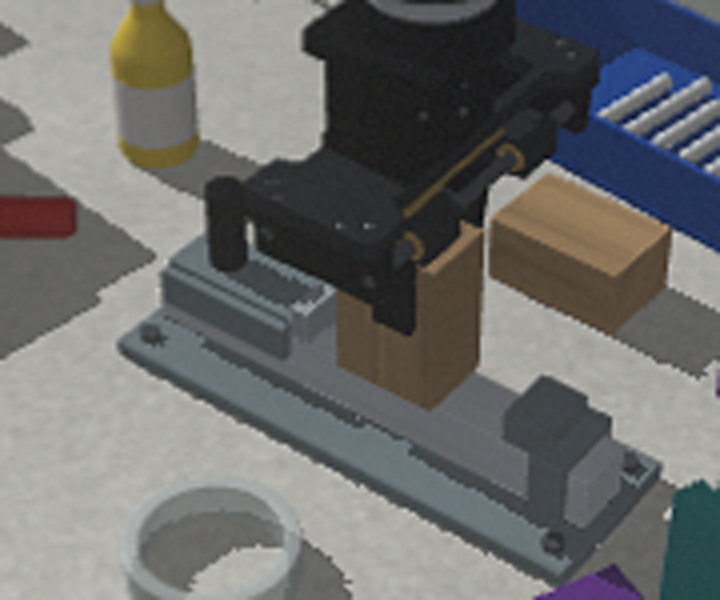

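The block was carried rather than tipped, so the pads hold the torsion. I'll start the tilt with leverage instead: rest the block's slotted-face bottom edge on top of the sliding jaw (a 20 mm ledge) and press.

{"op": "send_rows", "data": {
  "motion": [
    [[0,0,-10],0],
    [[0,0,-14],0],
    [[0,-6,-6],0.005],
    [[0,-12,0],0.005],
    [[0,-13,0],0]
  ]
}}

```text
time_s: 11.78
position: [0.5443, 0.0447, 0.1324]
tcp_rot: [[0.991, 0.134, 0.024], [0.134, -0.991, 0.017], [0.026, -0.013, -1.0]]
force: [0.5, 0.0, -2.6]
opening: 0.52
```

```bash
python3 -c "
from h import *
where()"
```

```text
t 11.78 vise xyz 87.7 1.5 132.4 yaw 7.69 Fv -0.1 -0.5 -2.6 open 0.52
```

{"op": "send_rows", "data": {
  "motion": [
    [[0.5,-4,1],-0.005],
    [[0.5,-3,3],0],
    [[0,0,4],0],
    [[0,0,3],0],
    [[0,0,2],0]
  ]
}}

```text
time_s: 12.2
position: [0.5443, 0.0552, 0.12]
tcp_rot: [[0.989, 0.143, 0.025], [0.142, -0.99, 0.017], [0.028, -0.013, -1.0]]
force: [0.5, 0.8, -1.5]
opening: 0.513
```

```bash
python3 -c "
from h import *
where()"
```

```text
t 12.2 vise xyz 98.2 0.0 120.0 yaw 8.19 Fv 0.7 -0.6 -1.5 open 0.513
```

{"op": "send_rows", "data": {
  "motion": [
    [[0,3,0],0],
    [[0,3,0],0],
    [[0,1,2],0],
    [[0,1,2],0],
    [[0,1,2],0]
  ]
}}

```text
time_s: 12.62
position: [0.5456, 0.0432, 0.1142]
tcp_rot: [[0.99, 0.142, 0.023], [0.142, -0.99, 0.016], [0.025, -0.012, -1.0]]
force: [-2.6, -1.0, 8.9]
opening: 0.507
```

```bash
python3 -c "
from h import *
where()"
```

```text
t 12.62 vise xyz 86.0 0.5 114.2 yaw 8.17 Fv -0.6 2.8 8.9 open 0.507
```

{"op": "send_rows", "data": {
  "motion": [
    [[0,0,2],0],
    [[0,1,2],0],
    [[0,1,2],0],
    [[0,1,2],0],
    [[0,1,1],0]
  ]
}}

```text
time_s: 13.03
position: [0.5459, 0.0369, 0.1102]
tcp_rot: [[0.99, 0.139, 0.022], [0.139, -0.99, 0.017], [0.024, -0.014, -1.0]]
force: [-1.5, 2.5, 3.4]
opening: 0.515
```

```bash
python3 -c "
from h import *
where()
from rig import bot,capture
for c in ['side']:
  im=capture(c)['image'];b=dict(top=(215,195),side=(215,175))[c]
  cv2.imwrite(f'pics/i_{c}.png',cv2.resize(im[b[1]:b[1]+150,b[0]:b[0]+180],None,fx=4,fy=4,interpolation=cv2.INTER_CUBIC))"
```

```text
t 13.03 vise xyz 79.8 1.1 110.2 yaw 7.98 Fv 2.7 1.1 3.4 open 0.515
```

View pics/i_side.png

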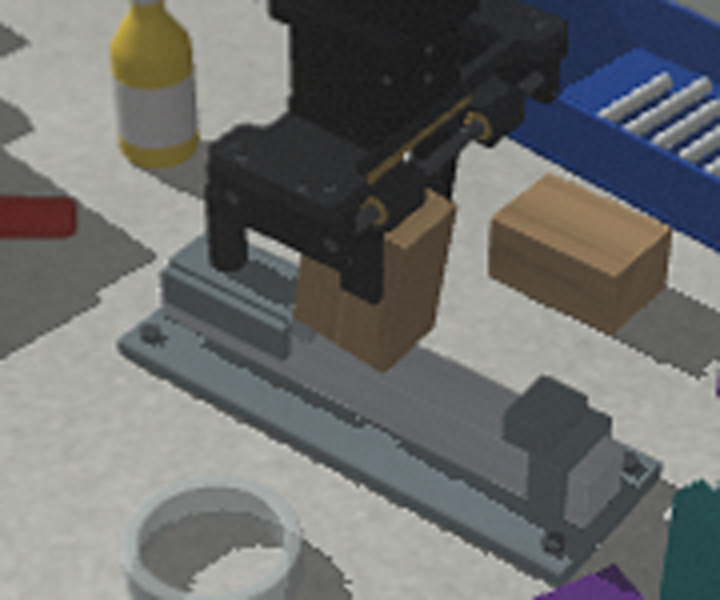

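It is tilting (about 15°, top leaning toward the fixed jaw). I continue down and toward −x.

{"op": "send_rows", "data": {
  "motion": [
    [[0,2,2],0],
    [[0,2,2],0],
    [[0,2,2],0],
    [[0,2,2],0],
    [[0,2,2],0]
  ]
}}

```text
time_s: 13.5
position: [0.5471, 0.028, 0.1028]
tcp_rot: [[0.991, 0.135, 0.021], [0.135, -0.991, 0.022], [0.024, -0.018, -1.0]]
force: [-0.8, 1.2, 4.8]
opening: 0.515
```

```bash
python3 -c "
from h import *
where()"
```

```text
t 13.5 vise xyz 70.8 1.2 102.8 yaw 7.75 Fv 1.3 0.6 4.8 open 0.515
```

{"op": "send_rows", "data": {
  "motion": [
    [[0,2,2],0],
    [[0,3,1.5],0],
    [[0,3,1],0],
    [[0,3,1],0],
    [[0,3,1],0]
  ]
}}

```text
time_s: 13.92
position: [0.5495, 0.0158, 0.0982]
tcp_rot: [[0.991, 0.13, 0.022], [0.13, -0.991, 0.028], [0.026, -0.025, -0.999]]
force: [-2.1, 5.3, 11.2]
opening: 0.515
```

```bash
python3 -c "
from h import *
where()"
```

```text
t 13.92 vise xyz 58.4 0.5 98.2 yaw 7.45 Fv 5.6 1.3 11.2 open 0.515
```

{"op": "send_rows", "data": {
  "motion": [
    [[0,4,1.2],-0.005],
    [[0,4,1.5],-0.005],
    [[0,4,1.5],-0.003],
    [[0,4,2],0],
    [[0,4,2],0]
  ]
}}

```text
time_s: 14.33
position: [0.5515, 0.0018, 0.0946]
tcp_rot: [[0.99, 0.136, 0.021], [0.135, -0.99, 0.042], [0.027, -0.038, -0.999]]
force: [-2.4, 4.7, 11.2]
opening: 0.517
```

```bash
python3 -c "
from h import *
where()
from rig import bot,capture
for c in ['side']:
  im=capture(c)['image'];b=dict(top=(215,195),side=(215,175))[c]
  cv2.imwrite(f'pics/j_{c}.png',cv2.resize(im[b[1]:b[1]+150,b[0]:b[0]+180],None,fx=4,fy=4,interpolation=cv2.INTER_CUBIC))"
```

```text
t 14.33 vise xyz 44.2 0.5 94.6 yaw 7.79 Fv 5.0 1.7 11.2 open 0.517
```

View pics/j_side.png

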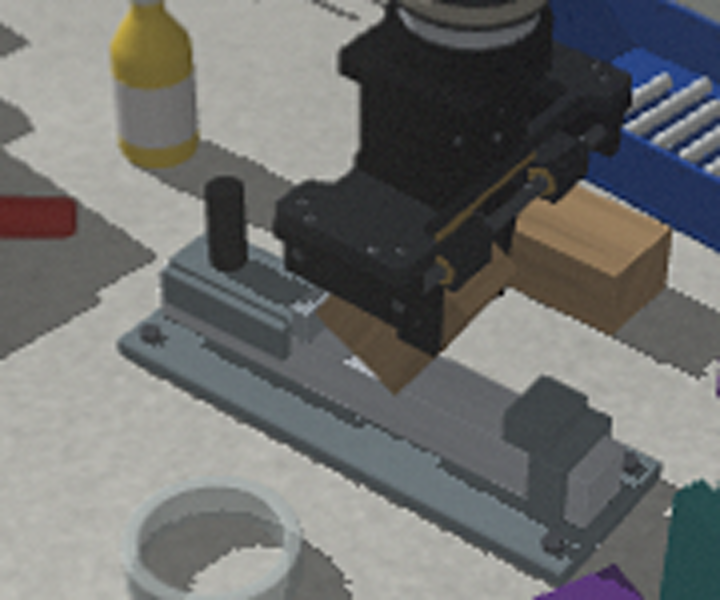

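About 40° now; continuing the arc.

{"op": "send_rows", "data": {
  "motion": [
    [[0,4.5,2.5],0],
    [[0,4.5,2.5],0],
    [[0,4,3],0],
    [[0,4,3.5],0],
    [[0,4,3.5],0]
  ]
}}

```text
time_s: 14.8
position: [0.5542, -0.0167, 0.0851]
tcp_rot: [[0.991, 0.134, 0.021], [0.132, -0.99, 0.048], [0.027, -0.045, -0.999]]
force: [-1.9, 1.6, 11.9]
opening: 0.514
```

```bash
python3 -c "
from h import *
where()
from rig import bot; print(bot.read_state()['tcp_rot'][:,2])"
```

```text
t 14.8 vise xyz 25.6 0.5 85.1 yaw 7.61 Fv 1.9 1.6 11.9 open 0.514
[ 0.02095708  0.0484786  -0.99860434]
```

{"op": "send_rows", "data": {
  "motion": [
    [[0,3,3],0],
    [[0,3,3],0],
    [[0,3,3.5],0],
    [[0,2.5,3],0],
    [[0,0,0],0]
  ]
}}

```text
time_s: 15.22
position: [0.5557, -0.0282, 0.0766]
tcp_rot: [[0.991, 0.131, 0.021], [0.13, -0.99, 0.052], [0.027, -0.049, -0.998]]
force: [-0.5, 0.6, -0.5]
opening: 0.515
```

```bash
python3 -c "
from h import *
where()
from rig import bot,capture; print(bot.read_state()['tcp_rot'][:,2])
for c in ['side']:
  im=capture(c)['image'];b=dict(top=(215,195),side=(215,175))[c]
  cv2.imwrite(f'pics/k_{c}.png',cv2.resize(im[b[1]:b[1]+150,b[0]:b[0]+180],None,fx=4,fy=4,interpolation=cv2.INTER_CUBIC))"
```

```text
t 15.22 vise xyz 13.9 0.6 76.6 yaw 7.46 Fv 0.7 0.4 -0.5 open 0.515
[ 0.02076215  0.05203142 -0.9984296 ]
```

View pics/k_side.png

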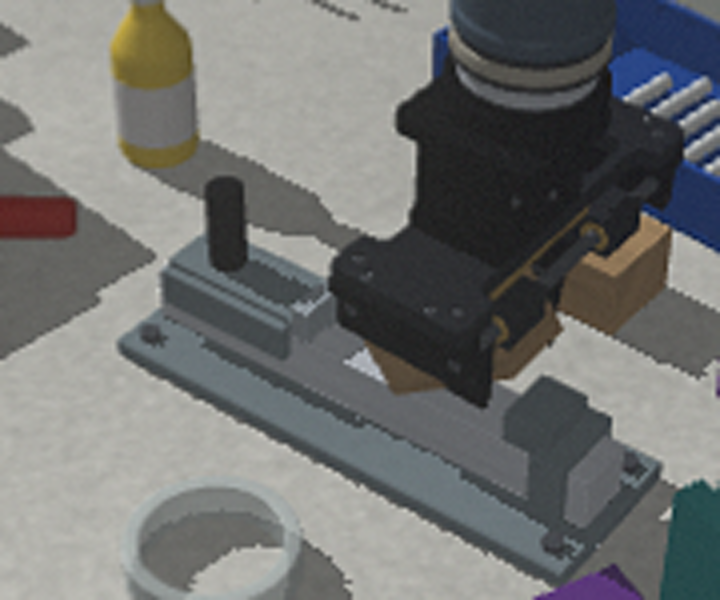

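{"op": "send_rows", "data": {
  "motion": [
    [[0,0,-5],0],
    [[0,-5,-3],-0.01],
    [[0,-8,0],0],
    [[0,-8,0],0],
    [[0,-5,0],0]
  ]
}}

```text
time_s: 15.68
position: [0.5523, -0.0034, 0.0853]
tcp_rot: [[0.99, 0.141, 0.022], [0.14, -0.989, 0.049], [0.029, -0.045, -0.999]]
force: [0.5, 0.1, -2.2]
opening: 0.514
```

```bash
python3 -c "
from h import *
where()"
```

```text
t 15.68 vise xyz 39.0 0.4 85.3 yaw 8.04 Fv 0.1 -0.5 -2.2 open 0.514
```

{"op": "send_rows", "data": {
  "motion": [
    [[0,0,4],0],
    [[0,0,4],0],
    [[0,2,4],0],
    [[0,3,4],0],
    [[0,3,4],0]
  ]
}}

```text
time_s: 16.1
position: [0.5541, -0.0086, 0.0674]
tcp_rot: [[0.989, 0.149, 0.023], [0.148, -0.988, 0.047], [0.03, -0.043, -0.999]]
force: [-2.7, 0.3, 8.6]
opening: 0.514
```

```bash
python3 -c "
from h import *
where()"
```

```text
t 16.1 vise xyz 33.5 -0.6 67.4 yaw 8.5 Fv 0.7 2.6 8.6 open 0.514
```

{"op": "send_rows", "data": {
  "motion": [
    [[0,2,4],0],
    [[0,2,4],0],
    [[0,1.5,4],0],
    [[0,1,4],0],
    [[0,1,3],0]
  ]
}}

```text
time_s: 16.52
position: [0.5565, -0.019, 0.0519]
tcp_rot: [[0.988, 0.152, 0.024], [0.151, -0.988, 0.044], [0.03, -0.04, -0.999]]
force: [-0.8, -1.1, 6.3]
opening: 0.517
```

```bash
python3 -c "
from h import *
where()
from rig import bot,capture; print(bot.read_state()['tcp_rot'][:,2])
for c in ['side']:
  im=capture(c)['image'];b=dict(top=(215,195),side=(215,175))[c]
  cv2.imwrite(f'pics/l_{c}.png',cv2.resize(im[b[1]:b[1]+150,b[0]:b[0]+180],None,fx=4,fy=4,interpolation=cv2.INTER_CUBIC))"
```

```text
t 16.52 vise xyz 22.9 -1.5 51.9 yaw 8.68 Fv -1.0 0.9 6.3 open 0.517
[ 0.02365137  0.04382848 -0.99875907]
```

View pics/l_side.png

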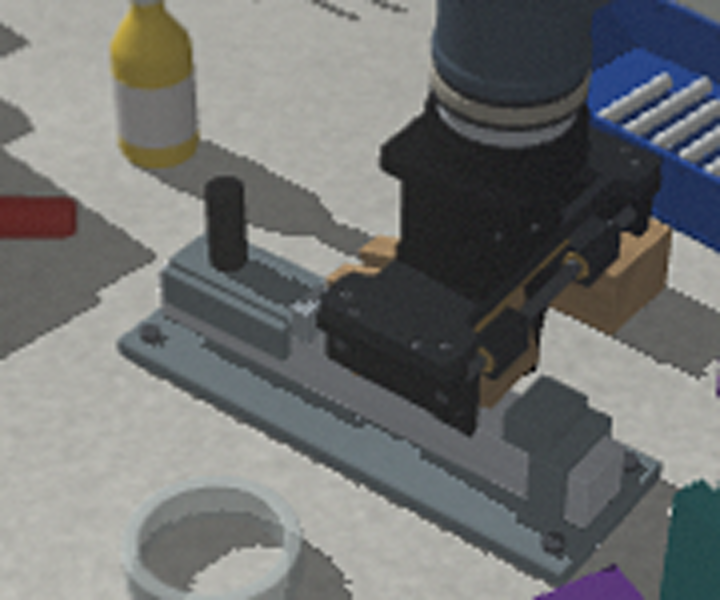

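{"op": "send_rows", "data": {
  "motion": [
    [[0.3,0,2],-0.005],
    [[0.3,-0.5,2],0],
    [[0.3,-0.5,2],0],
    [[0,0,1],0],
    [[0,0,0],0]
  ]
}}

```text
time_s: 16.98
position: [0.5577, -0.0212, 0.0472]
tcp_rot: [[0.987, 0.159, 0.023], [0.158, -0.987, 0.041], [0.029, -0.037, -0.999]]
force: [-1.2, 1.1, 1.7]
opening: 0.512
```

```bash
python3 -c "
from h import *
where()"
```

```text
t 16.98 vise xyz 20.6 -2.4 47.2 yaw 9.07 Fv 1.3 1.1 1.7 open 0.512
```

{"op": "send_rows", "data": {
  "motion": [
    [[-1,0,0],0.008],
    [[-1,0,0],0.008],
    [[-0.5,0,0.5],0],
    [[0,0,0.5],0],
    [[0,0,0.5],0]
  ]
}}

```text
time_s: 17.4
position: [0.5565, -0.0217, 0.0466]
tcp_rot: [[0.99, 0.14, 0.026], [0.138, -0.989, 0.042], [0.031, -0.038, -0.999]]
force: [-1.4, -0.7, 6.5]
opening: 0.512
```

```bash
python3 -c "
from h import *
where()"
```

```text
t 17.4 vise xyz 20.2 -1.1 46.6 yaw 7.96 Fv -0.5 1.5 6.5 open 0.512
```

{"op": "send_rows", "data": {
  "motion": [
    [[0,0,0],0],
    [[0,0,0],0],
    [[0,0,0],0],
    [[0,0,0],0],
    [[0,0,0],0]
  ],
  "gripper": 0
}}

```text
time_s: 17.82
position: [0.5562, -0.0222, 0.0455]
tcp_rot: [[0.99, 0.141, 0.025], [0.139, -0.989, 0.041], [0.031, -0.037, -0.999]]
force: [0.3, 0.6, -0.9]
opening: 0.81
```

{"op": "send_rows", "data": {
  "motion": [
    [[0,0,-10],0],
    [[0,0,-25],0],
    [[0,0,-30],0],
    [[0,0,-30],0],
    [[0,-10,-20],0]
  ]
}}

```text
time_s: 18.23
position: [0.5484, -0.0174, 0.1608]
tcp_rot: [[0.99, 0.139, 0.012], [0.138, -0.989, 0.044], [0.017, -0.042, -0.999]]
force: [1.4, 0.1, 0.2]
opening: 0.994
```

```bash
python3 -c "
from h import *
where();plan(195,0,140,5)
from rig import bot,capture; print(bot.read_state()['tcp_rot'][:,2])
for c in ['side']:
  im=capture(c)['image'];b=dict(top=(215,195),side=(215,175))[c]
  cv2.imwrite(f'pics/m_{c}.png',cv2.resize(im[b[1]:b[1]+150,b[0]:b[0]+180],None,fx=4,fy=4,interpolation=cv2.INTER_CUBIC))"
```

```text
t 18.23 vise xyz 25.6 6.4 160.8 yaw 7.95 Fv -0.1 -1.4 0.2 open 0.994
t 18.23 here [ 0.5484 -0.0174  0.1608] yaw 7.95 goal [0.5305 0.1511 0.14  ] dyaw 0.25 F [1.4 0.1 0.2] open 0.994
[[[1.0, -33.7, 5.6], -0.001], [[1.1, -33.7, 5.6], -0.001], [[1.1, -33.7, 5.6], -0.001], [[1.1, -33.7, 5.6], -0.001], [[1.2, -33.7, 5.6], -0.001]]
[ 0.0115547   0.04362283 -0.99898125]
```

View pics/m_side.png

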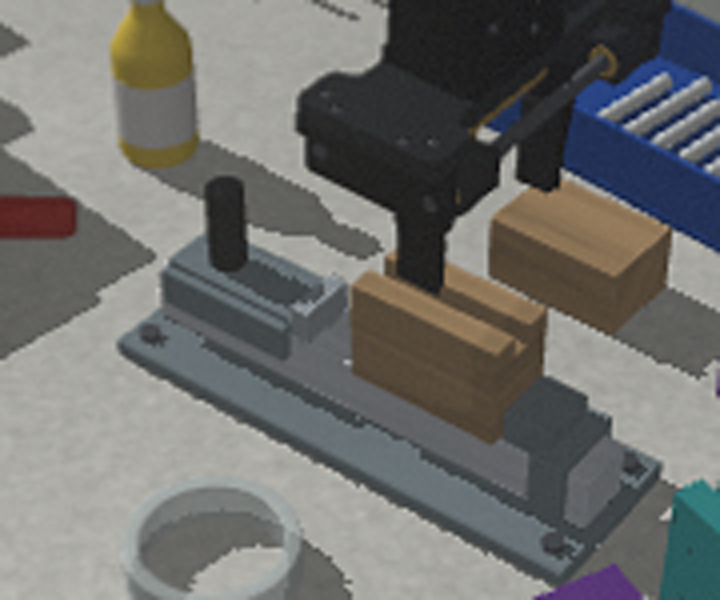

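The block lies flat on the bed with the slot up. Next I move over to the knob and check centring from above.

{"op": "send_rows", "data": {
  "motion": [
    [[1,-34,0],0],
    [[1,-34,0],0],
    [[1,-34,0],0],
    [[1,-34,4],0],
    [[1,-30,4],0]
  ]
}}

```text
time_s: 18.7
position: [0.5368, 0.1487, 0.1707]
tcp_rot: [[0.991, 0.129, 0.034], [0.128, -0.991, 0.04], [0.039, -0.035, -0.999]]
force: [0.5, -0.2, 0.0]
opening: 1.005
```

```bash
python3 -c "
from h import *
where();plan(195,0,78,5)
from rig import bot,capture; print(bot.read_state()['tcp_rot'][:,2])
for c,b in [('side',(235,215)),('top',(215,200)),('wrist',None)]:
  im=capture(c)['image']; cv2.imwrite(f'pics/n0_{c}.png',im)
  if b: im=cv2.resize(im[b[1]:b[1]+110,b[0]:b[0]+160],None,fx=5,fy=5,interpolation=cv2.INTER_CUBIC)
  cv2.imwrite(f'pics/n_{c}.png',im)"
```

```text
t 18.7 vise xyz 191.7 -5.9 170.7 yaw 7.35 Fv -0.2 -0.5 0.0 open 1.005
t 18.7 here [0.5368 0.1487 0.1707] yaw 7.35 goal [0.5305 0.1511 0.078 ] dyaw 0.85 F [ 0.5 -0.2  0. ] open 1.005
[[[-1.9, -0.0, 18.5], -0.003], [[-1.9, -0.0, 18.5], -0.003], [[-1.9, -0.0, 18.5], -0.003], [[-1.9, -0.0, 18.5], -0.003], [[-1.9, -0.0, 18.5], -0.003]]
[ 0.03401737  0.03964342 -0.99863468]
```

View pics/n_top.png

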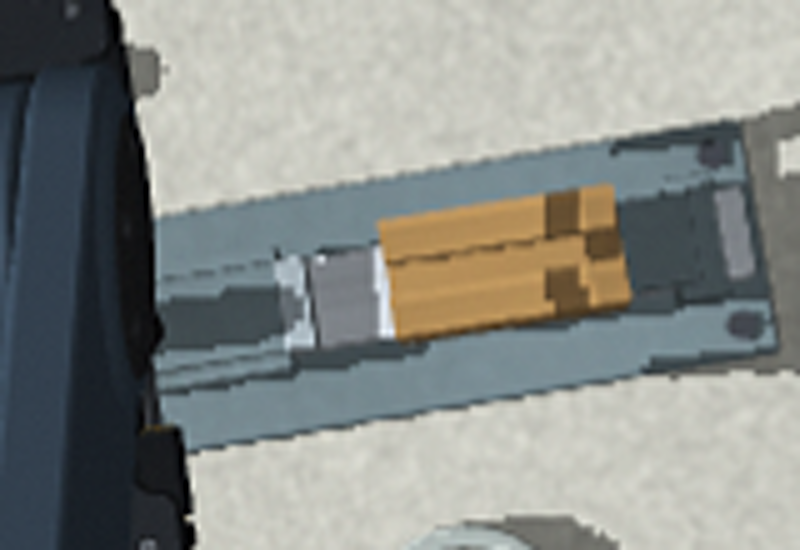

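View pics/n_side.png

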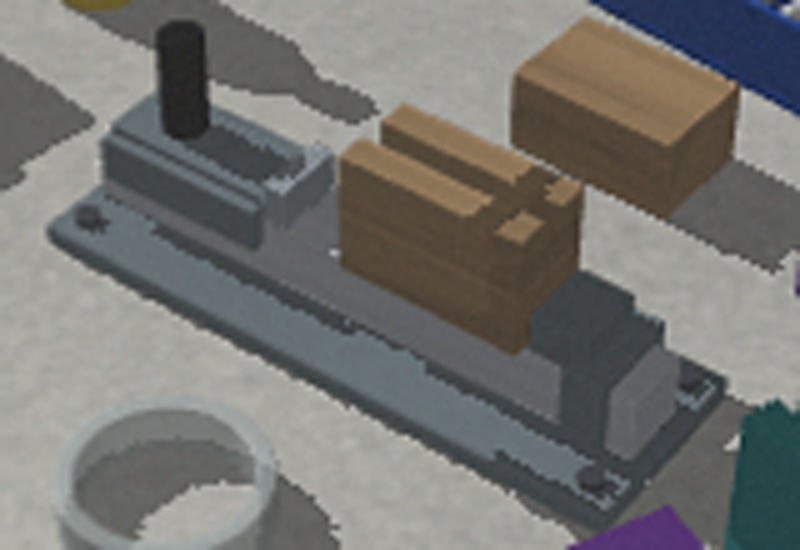

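View pics/n_wrist.png

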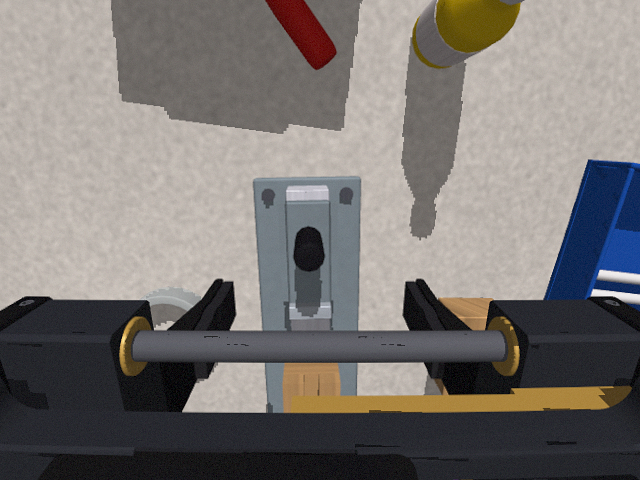

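```bash
python3 - <<'E'
from h import *
from scipy.optimize import least_squares
px=lambda p,o:(np.array(p)+.5)/5-.5+o
def w(c,q,z):
    return least_squares(lambda x:proj(c,[x[0],x[1],z])[0]-q,[.55,0]).x
def vis(p):
    d=p-V[:2];c,s=np.cos(V[2]),np.sin(V[2]);return np.array([d@[c,s],d@[-s,c]])*1000
def f(c,pts,o,z): 
    r=np.array([vis(w(c,px(p,o),z)) for p in pts]);print(c,z,r.round(1).tolist(),r.mean(0).round(1));return r
print("initial standing");f("top",[(457,153),(618,130),(637,247),(480,283)],(215,210),.135)
f("side",[(397,128),(523,186),(587,130)],(235,215),.135)
print("now");f("top",[(377,220),(612,184),(631,302),(397,340)],(215,200),.105)
f("side",[(340,160),(520,243-0),(582,182)],(235,215),.105)
print("base top");f("top",[(740,122),(775,350)],(215,200),.012);f("top",[(40,187),(72,420),(740,70),(775,298)],(215,210),.012)
print("fixedjaw side top near/far; base side");f("side",[(50,232),(600,522),(725,380)],(235,215),.012)
print("sliding jaw top");f("top",[(275,253),(305,255),(288,348),(312,346)],(215,200),.065)
E
```

```text
initial standing
top 0.135 [[60.1, -20.4], [0.8, -19.2], [1.1, 24.1], [59.4, 27.7]] [30.4  3.1]
side 0.135 [[62.4, 24.0], [3.0, 23.8], [2.4, -19.8]] [22.6  9.3]
now
top 0.105 [[91.5, -22.2], [1.9, -21.2], [2.2, 23.9], [91.2, 23.7]] [46.7  1. ]
side 0.105 [[90.9, 23.8], [3.9, 22.4], [5.1, -23.4]] [33.3  7.6]
base top
top 0.012 [[-59.4, -48.0], [-57.4, 48.0]] [-58.4   0. ]
top 0.012 [[237.0, -48.2], [237.9, 49.9], [-59.5, -48.8], [-57.6, 47.2]] [89.5  0. ]
fixedjaw side top near/far; base side
side 0.012 [[234.7, 52.5], [-58.4, 51.2], [-57.2, -47.7]] [39.7 18.7]
sliding jaw top
top 0.065 [[135.4, -20.2], [123.8, -17.5], [136.1, 17.6], [126.7, 18.4]] [130.5  -0.4]
```

By eye and by measurement the block is flat, and centred to about 1 mm (y = −22/+24 against the jaw's ±18). Its long side runs along the vise and the −x end is about 2 mm off the fixed jaw. Now I grip the knob and close.

{"op": "send_rows", "data": {
  "motion": [
    [[-2.5,0,16],-0.005],
    [[-2.5,0,18],-0.005],
    [[-2.5,0,18],-0.003],
    [[-2,0,18],0],
    [[-1,0,16],0]
  ]
}}

```text
time_s: 19.27
position: [0.5346, 0.1471, 0.087]
tcp_rot: [[0.988, 0.147, 0.048], [0.145, -0.989, 0.038], [0.053, -0.03, -0.998]]
force: [0.2, -0.4, 0.7]
opening: 1.0
```

```bash
python3 -c "
from h import *
where();plan(195,0,78,3)"
```

```text
t 19.27 vise xyz 190.5 -3.5 87.0 yaw 8.38 Fv -0.4 -0.1 0.7 open 1.0
t 19.27 here [0.5346 0.1471 0.087 ] yaw 8.38 goal [0.5305 0.1511 0.078 ] dyaw -0.18 F [ 0.2 -0.4  0.7] open 1.0
[[[-1.3, -1.4, 3.0], 0.001], [[-1.3, -1.4, 3.0], 0.001], [[-1.3, -1.4, 3.0], 0.001]]
```

{"op": "send_rows", "data": {
  "motion": [
    [[-2,-2,3],0],
    [[-2,-2,3],0],
    [[0,0,1],0],
    [[0,0,0],0],
    [[0,0,0],0]
  ],
  "gripper": 0.9
}}

```text
time_s: 19.68
position: [0.5296, 0.1468, 0.0784]
tcp_rot: [[0.989, 0.142, 0.043], [0.141, -0.989, 0.036], [0.048, -0.03, -0.998]]
force: [0.3, 0.2, 0.5]
opening: 0.708
```

```bash
python3 -c "
from h import *
where();plan(195,0,78,3)"
```

```text
t 19.68 vise xyz 190.8 1.5 78.4 yaw 8.11 Fv 0.2 -0.4 0.5 open 0.708
t 19.68 here [0.5296 0.1468 0.0784] yaw 8.11 goal [0.5305 0.1511 0.078 ] dyaw 0.09 F [0.3 0.2 0.5] open 0.708
[[[0.5, -1.4, 0.2], -0.001], [[0.5, -1.4, 0.2], -0.001], [[0.5, -1.4, 0.2], -0.001]]
```

{"op": "send_rows", "data": {
  "motion": [
    [[1.2,-2,0],0],
    [[1.2,-2,0],0],
    [[0,-1,0],0],
    [[0,0,0],0],
    [[0,0,0],0]
  ]
}}

```text
time_s: 20.1
position: [0.534, 0.1528, 0.0818]
tcp_rot: [[0.988, 0.143, 0.05], [0.141, -0.989, 0.036], [0.055, -0.029, -0.998]]
force: [0.5, -1.1, -0.6]
opening: 0.328
```

{"op": "send_rows", "data": {
  "motion": [
    [[0,0,0],0],
    [[0,0,0],0],
    [[0,0,0],0],
    [[0,0,0],0],
    [[0,0,0],0]
  ]
}}

```text
time_s: 20.52
position: [0.5312, 0.1525, 0.0815]
tcp_rot: [[0.989, 0.145, 0.044], [0.143, -0.989, 0.035], [0.048, -0.028, -0.998]]
force: [0.5, -0.1, 0.7]
opening: 0.245
```

```bash
python3 -c "
from h import *
where()"
```

```text
t 20.52 vise xyz 196.2 -0.9 81.5 yaw 8.24 Fv -0.2 -0.5 0.7 open 0.245
```

{"op": "send_rows", "data": {
  "motion": [
    [[0,5,0],0],
    [[0,6,0],0],
    [[0,6,0],0],
    [[0,5,0],0],
    [[0,4,0],0]
  ]
}}

```text
time_s: 20.93
position: [0.5348, 0.1276, 0.0815]
tcp_rot: [[0.989, 0.145, 0.043], [0.143, -0.989, 0.039], [0.049, -0.033, -0.998]]
force: [-0.7, 4.1, 3.6]
opening: 0.247
```

```bash
python3 -c "
from h import *
where()"
```

```text
t 20.93 vise xyz 171.2 -0.9 81.5 yaw 8.23 Fv 4.2 0.1 3.6 open 0.247
```

{"op": "send_rows", "data": {
  "motion": [
    [[0,2,0],0],
    [[0,2,0],0],
    [[0,2,0],0],
    [[0,2,0],0],
    [[0,2,0],0]
  ]
}}

```text
time_s: 21.35
position: [0.5363, 0.1176, 0.0815]
tcp_rot: [[0.989, 0.14, 0.043], [0.139, -0.989, 0.043], [0.049, -0.037, -0.998]]
force: [-1.4, 18.0, 3.4]
opening: 0.243
```

```bash
python3 -c "
from h import *
where()"
```

```text
t 21.35 vise xyz 161.0 -1.0 81.5 yaw 7.98 Fv 18.0 -1.2 3.4 open 0.243
```

{"op": "send_rows", "data": {
  "motion": [
    [[0,1.5,0],0],
    [[0,1.5,0],0],
    [[0,1.5,0],0],
    [[0,1,0],0],
    [[0,1,0],0]
  ]
}}

```text
time_s: 21.77
position: [0.5363, 0.1179, 0.0815]
tcp_rot: [[0.989, 0.14, 0.042], [0.137, -0.989, 0.054], [0.049, -0.047, -0.998]]
force: [-0.8, 6.0, 3.5]
opening: 0.247
```

```bash
python3 -c "
from h import *
where()"
```

```text
t 21.77 vise xyz 161.3 -1.0 81.5 yaw 7.9 Fv 6.1 -0.0 3.5 open 0.247
```

{"op": "send_rows", "data": {
  "motion": [
    [[0,0,0],0],
    [[0,0,0],0],
    [[0,0,0],0],
    [[0,0,0],0],
    [[0,0,0],0]
  ],
  "gripper": 0.2
}}

```text
time_s: 22.18
position: [0.5379, 0.1159, 0.0808]
tcp_rot: [[0.989, 0.14, 0.046], [0.138, -0.989, 0.051], [0.053, -0.044, -0.998]]
force: [-0.7, 0.2, -0.5]
opening: 0.538
```

```bash
python3 -c "
from h import *
where()"
```

```text
t 22.18 vise xyz 159.1 -2.3 80.8 yaw 7.95 Fv 0.3 0.7 -0.5 open 0.538
```

{"op": "send_rows", "data": {
  "motion": [
    [[0,0,-15],0],
    [[0,0,-25],0],
    [[0,-3,-25],0],
    [[0,-25,-15],0],
    [[0,-30,-10],0]
  ],
  "gripper": 0
}}

```text
time_s: 22.6
position: [0.5256, 0.1634, 0.1722]
tcp_rot: [[0.991, 0.131, 0.039], [0.129, -0.991, 0.047], [0.045, -0.042, -0.998]]
force: [0.1, 0.2, -0.8]
opening: 0.919
```

{"op": "send_rows", "data": {
  "motion": [
    [[0,-32,-5],0],
    [[0,-32,-5],0],
    [[0,-32,-5],0],
    [[0,-32,0],0],
    [[0,-20,0],0]
  ]
}}

```text
time_s: 23.02
position: [0.5082, 0.3142, 0.1986]
tcp_rot: [[0.991, 0.125, 0.05], [0.123, -0.991, 0.048], [0.055, -0.041, -0.998]]
force: [1.1, -0.9, 0.1]
opening: 0.996
```

```bash
python3 -c "
from h import *
where()
from rig import bot,capture
for c,b in [('side',(235,215)),('top',(215,200))]:
  im=capture(c)['image']; cv2.imwrite(f'pics/q0_{c}.png',im)
  if b: im=cv2.resize(im[b[1]:b[1]+110,b[0]:b[0]+160],None,fx=5,fy=5,interpolation=cv2.INTER_CUBIC)
  cv2.imwrite(f'pics/q_{c}.png',im)"
```

```text
t 23.02 vise xyz 359.6 -1.2 198.6 yaw 7.08 Fv -1.1 -1.0 0.1 open 0.996
```

View pics/q_top.png

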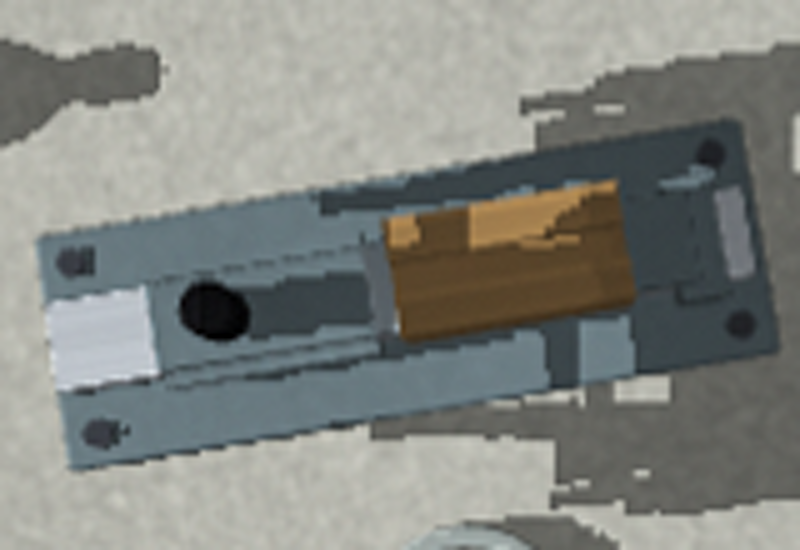

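View pics/q_side.png

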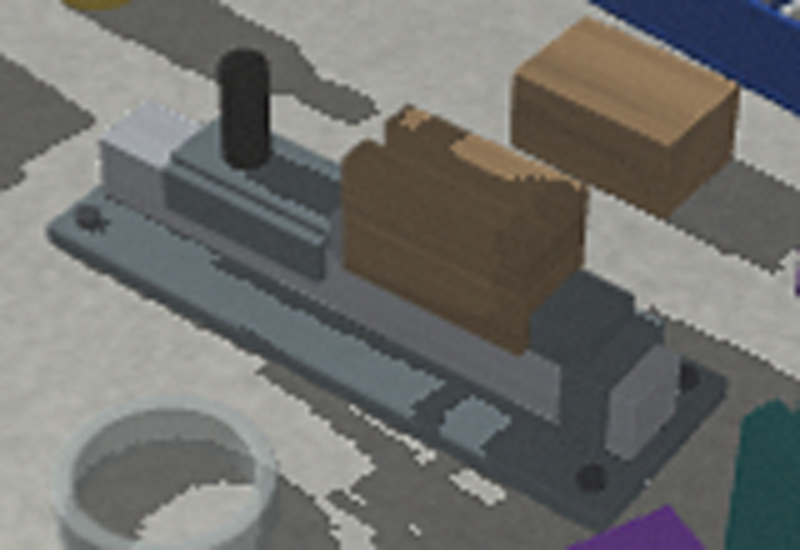

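View pics/q0_top.png

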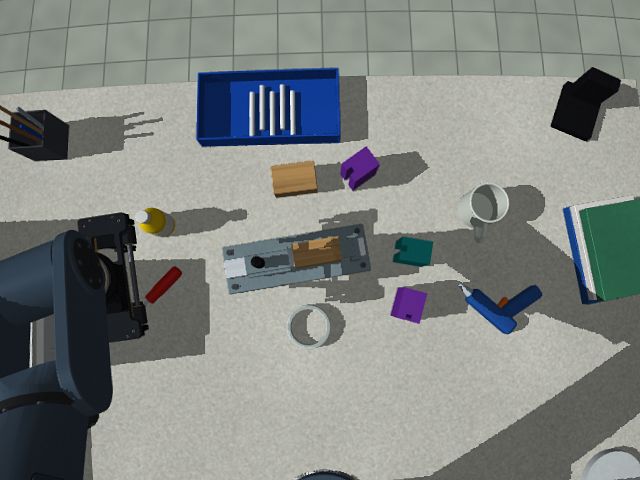

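```bash
python3 - <<'E'
from h import *
from scipy.optimize import least_squares
px=lambda p,o:(np.array(p)+.5)/5-.5+o
def w(c,q,z): return least_squares(lambda x:proj(c,[x[0],x[1],z])[0]-q,[.55,0]).x
def vis(p):
    d=p-V[:2];c,s=np.cos(V[2]),np.sin(V[2]);return (np.array([d@[c,s],d@[-s,c]])*1000).round(1)
T=(215,200);S=(235,215)
print("knob side",vis(w("side",px((244,56),S),.109)),"prev",vis(w("side",px((181,29),S),.109)),"init",vis(w("side",px((291,78),S),.109)))
for p in [(385,218),(617,180),(634,302),(401,341)]: print("blk top",vis(w("top",px(p,T),.105)))
for p in [(343,160),(523,243),(585,183)]: print("blk side",vis(w("side",px(p,S),.105)))
for p in [(380,335),(365,245)]: print("jaw back/top",vis(w("top",px(p,T),.065)))
import cv2
im=cv2.imread("pics/q0_side.png")[240:280,290:330]; cv2.imwrite("pics/r.png",cv2.convertScaleAbs(cv2.resize(im,None,fx=15,fy=15,interpolation=cv2.INTER_CUBIC),alpha=1.8))
im=cv2.imread("pics/q0_top.png")[240:275,280:325]; cv2.imwrite("pics/r2.png",cv2.convertScaleAbs(cv2.resize(im,None,fx=15,fy=15,interpolation=cv2.INTER_CUBIC),alpha=1.5))
E
```

```text
knob side [163.3  -3.3] prev [197.5  -2.1] init [137.7  -3.2]
blk top [ 88.4 -22.5]
blk top [ -0.2 -22.4]
blk top [ 1.1 24.1]
blk top [89.8 24.3]
blk side [89.9 23.1]
blk side [ 3.  21.7]
blk side [  3.8 -23.6]
jaw back/top [99.6 18.4]
jaw back/top [ 99.9 -17.5]
```

View pics/r.png

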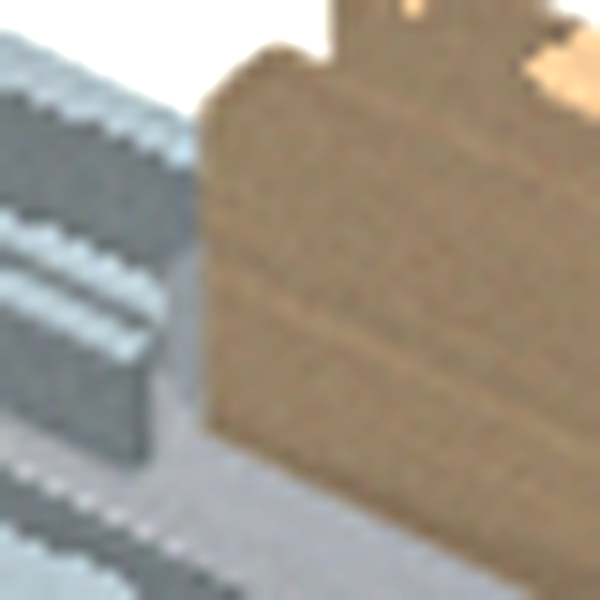

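View pics/r2.png

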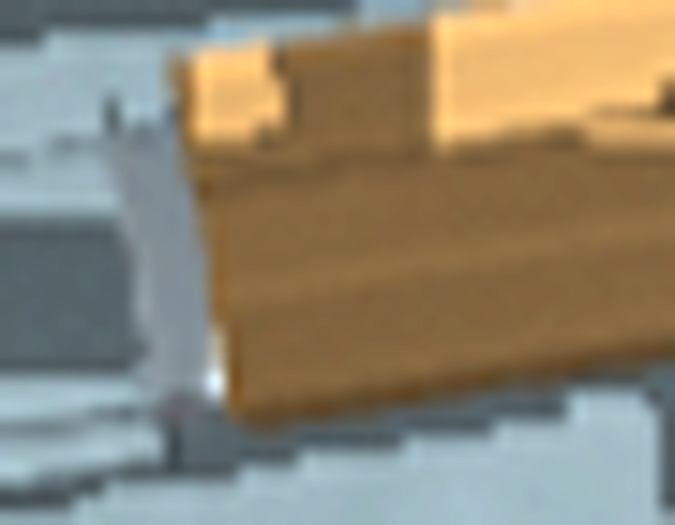

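```bash
python3 -c "
from rig import bot
print(bot.hand_in())"
```

```text
the job is handed in; nothing more can be done
None
```

I handed the job in at about 23 s: the slotted pine block lies flat on the vise bed with its slot straight up, and the jaw is shut against it end to end.

**What I did:** I opened the jaw by its knob and lifted the block clear. The tool can only point down, so I tipped the block in the fingers by pressing its edge on the sliding jaw's top and then on the bed. My first try, tipping it on the bed alone, only carried the block along. I then closed the jaw by the knob until the force rose to 18 N and more pushing no longer moved it, and backed the arm away.

**Last checks:**
- **Length fit:** the block's ends measure about 0 and 89 to 90 mm along the vise. The arm's reading puts the knob at about 161 mm, where 160 mm means a 90 mm gap. The side picture puts it at about 163 mm, roughly 2 mm off, which is within the camera error. I saw no gap between block and jaws in the enlarged views.
- **Centring:** the top camera puts the block about 1 mm off centre across the bed, while the side camera shows it roughly centred.
- **Other things:** they look unmoved in the top view, though the screwdriver's shaft was partly hidden by the arm.
- **Tool tilt:** the tool drifted 2 to 3° off vertical during the work. The block still lay flat after release.

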